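Oil a stone chisel at the spray can

TASK

Draw the chisel out of the leaning socket and lay it across the two notched rests of the oiling station, blade end in front of the spray can's nozzle, and let go of it. Then push the can's sprung cap all the way down and let it come fully up again; spray only while the blade is there. Last, move the chisel to the shallow drying tray, laid flat inside it and let go; never drop it, and leave the tin and the tape measure where they are.

Things in the scene. Friction and masses are not known exactly. Their poses are not given: they have to be found in the camera images.
- chisel: Stone chisel, 207 mm long, 0.2 to 0.4 kg, round shank 17 mm thick. Its y axis runs along it, from blade to head: blade y = -104 to -41 mm, shank -40 to +94 mm, balance point about +11 mm. Its long axis passes 8 mm above the origin along its z. At the start it stands loose in the leaning socket, blade down, with its lower 91 mm in the tube; the shank above y = -8 mm is free.
- chisel_mid (a point): Point on the chisel's long axis, 8 mm above the chisel's origin along its z; axes as the chisel's.
- chisel_blade (a point): Point on the chisel's axis at the middle of the blade (chisel y = -75 mm).
- leaning_socket: Fixed steel foot 100 (x) x 90 (y) x 10 mm with a square tube on it (30 mm outside, 23 mm inside, 92 mm deep), leaning 35 degrees from vertical towards the foot's own +x (roughly to the robot's right). The chisel's head leans the same way. Origin under the foot, on the bench.
- socket_mouth (a point): Centre of the tube's open upper end, about 100 mm above the bench; axes as the foot's. The chisel comes out along the tube, up and towards the foot's +x at 35 degrees from vertical, and is clear after 95 mm.
- oiling_station: Fixed station on a 6 mm plate. Origin on the bench under the axis of the upright spray can (60 mm across); x points from the rests to the can and the sheet hood behind it (away from the robot), y left, z up. Hood 120 mm wide, back wall at x = +53 mm, its roof covers the can from above.
- rest_mid (a point): Midway between the two notched rests (station x = -110 mm, y = -92 mm), on the axis of a chisel lying in them, 55 mm above the bench. The rests are 85 mm apart along the station's y (centres), 8 mm thick, 37 mm wide, cheek tops 61 mm high, V notches of 90 degrees; the plate lies 49 mm below this point. A chisel in them lies along the station's y.
- spray_spot (a point): Point before the nozzle where the middle of the blade belongs: station x = -110 mm, y = 0, 55 mm above the bench. The chisel's head then points to the station's -y.
- cap_top (a point): Centre of the flat top of the can's black sprung cap (34 mm across), 159 mm above the bench when up; it moves with the cap. A small spout on it points to the rests.
- hood_edge (a point): Middle of the front edge of the hood's roof, at its underside: 160 mm above the cap and 22 mm nearer the rests than the cap's axis. A hand straight above the cap does not fit: come in from the rest side, the tool leaning 35 to 45 degrees from vertical.
- spray_cap (a joint): Travel of the cap straight down, m: 0 up, 0.008 fully down. It springs back up by itself; the push needed grows from 3 N to 10 N.
- drying_tray: Fixed shallow metal tray, 130 (x) x 250 (y) mm outside, rim 14 mm high, floor and walls 4 mm thick. Origin under its centre on the bench; its long side runs along its y. A chisel lying on its floor has its axis about 12 mm above the bench.
- filler_tin: Bystander: round tin, 75 mm across, 88 mm high, loose, right of the can. Origin under its centre.
- measure: Bystander: tape measure, 39 x 88 x 67 mm, loose, left of the hood. Origin under its centre.

How it is judged:
On the way, in this order (a step that is already met when the one before it is completed fails the run):
1. the chisel is drawn right out of the socket (distance between chisel_blade and socket_mouth above 0.04 m and z of chisel_blade in the frame of socket_mouth above 0 m), for 0.05 s.
2. the chisel lies in both rests, the middle of its blade within 22 mm of the spray spot, let go (horizontal distance between chisel_blade and spray_spot below 0.022 m and z of chisel_mid in the frame of oiling_station between 0.048 and 0.062 m and angle between the y axis of chisel and the y axis of oiling_station, either way round below 0.12 rad and angle between chisel's own y axis and vertical between 1.45 and 1.69 rad and contact force between each of the arm, the fingers and chisel below 0.1 N and linear speed of chisel below 0.02 m/s), for 0.2 s.
3. the cap is pushed down (6.5 of 8 mm or more) while the chisel lies there (horizontal distance between chisel_blade and spray_spot below 0.022 m and z of chisel_mid in the frame of oiling_station between 0.048 and 0.062 m and angle between the y axis of chisel and the y axis of oiling_station, either way round below 0.12 rad and angle between chisel's own y axis and vertical between 1.45 and 1.69 rad and value of joint spray_cap above 0.0065 m), for 0.05 s.
4. the cap is up again and the chisel still lies there (horizontal distance between chisel_blade and spray_spot below 0.022 m and z of chisel_mid in the frame of oiling_station between 0.048 and 0.062 m and angle between the y axis of chisel and the y axis of oiling_station, either way round below 0.12 rad and angle between chisel's own y axis and vertical between 1.45 and 1.69 rad and value of joint spray_cap below 0.001 m), for 0.05 s.
At the end, for the whole second after the job is handed in: The chisel lies flat (within 4 degrees) on the floor of the drying tray, its middle within 50 mm (tray x) and 35 mm (tray y) of the tray's centre, let go and at rest; the cap is up (within 1 mm) (x of chisel_mid in the frame of drying_tray between -0.05 and 0.05 m and y of chisel_mid in the frame of drying_tray between -0.035 and 0.035 m and z of chisel_mid in the frame of drying_tray below 0.02 m and angle between chisel's own y axis and vertical between 1.5 and 1.64 rad and contact force between each of the arm, the fingers and chisel below 0.1 N and linear speed of chisel below 0.02 m/s and value of joint spray_cap below 0.001 m); the robot touches nothing.
It fails at once if the cap is pushed down more than half way while the blade is not in front of the nozzle (60 mm) (value of joint spray_cap above 0.004 m and horizontal distance between chisel_blade and spray_spot above 0.06 m).
It fails at once if the chisel is dropped (falls or moves faster than 1.2 m/s) (linear speed of chisel above 1.2 m/s).
It fails at once if the tin is moved more than 30 mm (distance of filler_tin from where it was at the start of the episode above 0.03 m).
It fails at once if the tape measure is moved more than 30 mm (distance of measure from where it was at the start of the episode above 0.03 m).
It also fails if it takes over 72 s, if anything falls off the work surface, if the arm or the gripper's body presses on something with over 40 N, if the wrist force passes 120 N, or if a joint passes its speed limit or range.

ROBOT

A 6-joint arm with a two-finger parallel gripper is mounted at the origin on the work surface; the furniture and walls round the work are solid. World frame = base frame: x ahead of the robot, y to its left, z up, the work surface at z = 0. Lengths are in m, angles in rad, forces in N, time in s.
With the tool pointing down it reaches from about 0.275 to 0.825 m from the base axis. Payload 4.9 kg.
Tool frame: the origin (TCP) lies midway between the tips of the shut fingers; the grasp point (between the pads) lies 19 mm behind it (grip_point_offset is the distance from the TCP to the grasp point, in m); z points along the fingers, y is the line along which they close (so a half turn about z gives the same grasp; the last joint's range is limited). The gripper opens to 85 mm and grips with 20 to 120 N. Pads are 22 mm wide; open, the fingers measure 114 mm over their backs; the gripper's body (76 mm by 85 mm) begins 54 mm behind the grasp point. The pads swing forward as they close: fully open they stand 13 mm farther back than shut.
Start: joints at [1.165, 0.326, -0.193, 1.052, 0, 1.437], TCP at [0.148, 0.53, 0.231] pointing down, gripper open.
Joint ranges: [-2.65, 2.65], [-0.97, 1.79], [-1.3, 1.35], [-1.93, 2.1], [-1.47, 1.37], [-3.14, 3.14]. Speed limits (rad/s): [2.57, 2.57, 3.14, 3.14, 3.14, 3.14].

INTERFACE

Orientations are given as a rotation vector (axis times angle).
In Python, from cell import * gives the robot as it stands. Calls block until the motion is done:
- movep(position, orientation): joint-space move of the TCP to a pose.
- move_l(position, velocity=0.15, rot=None, until_force=None): straight line of the TCP; rot=None keeps the orientation; velocity is the mean speed in m/s. With until_force (N) it stops when the force on the tool has changed by that much, and returns True; else False.
- set_joints(angles): joint-space move.
- let_go() and grab(newtons=None): open the fingers fully, or close them until they stop; newtons is the grip in N (None keeps the last).
- sleep(seconds).
- ik(position, orientation): joint angles nearest the present ones, or None.
- get_state(): the state.
- grab_frame(name): name is "scene" or "top"; returns a dict with "img" (384x512x3 uint8, red, green, blue), "fx", "fy", "cx", "cy" (pixels), "cam_to_world" (4x4, takes a point from camera to world coordinates). Camera axes: x right, y down, z forward; pixel columns grow to the right and rows downward; lengths in m; the calibration is good to about 2 mm. A picture is of the moment at which its call begins. There is no depth.
A pose or a line that the arm cannot do raises MotionError and nothing moves.
- sign_off(): hands the job in; it is judged then, once.
Trained networks look in the newest picture that a camera, given by its name, has taken for a name from the list of things; names that differ only in an ending like _2 or _b are one class to them, and where a whole thing is asked for, a point or a joint stands for the part that bears it (a point fixed in the world has none). Each returns a list of dicts, best first, with "score" (0 to 1); they miss things now and then, are a little off and sometimes report something else, mostly with a low value. They report only what shows in the picture. A call takes as long as a camera call.
- spot_in(camera, name): "centre" ([column, row] in pixels, amid what is visible of it).
- silhouettes(camera, name): "mask" (384x512 bool, what is visible of it) and "centre" ([column, row] in pixels, amid what is visible of it).
- tip_of(camera, name): "centre" ([column, row] in pixels: a listed point, or the origin of a listed thing).
The state is a dict: "clock": time; "q": joint angles; "joint_velocities": joint speeds; "tau": joint torques, N m; "position": TCP position; "eef_rot": TCP orientation; "contact_force": force on the tool from outside, world axes, zero at the start; "wrist_torque": the same for the moment, N m; "finger_gap": opening from 0.0 (shut) to 1.0 (fully open); "grasp_force": force on a finger pad.
Only numpy, scipy, OpenCV 4.12 (cv2) and the standard library are available. Lean on these libraries where they do the work, as an engineer would, in place of code of your own. Each camera call takes 0.05 s, during which the arm holds its last target. There are 200 camera calls.

## Working session

There is one attempt and no reset: what is moved stays moved. The work goes in short steps, each a Python script; the robot and the scene stay as the last script left them, time stands still between calls to the robot, and variables do not carry over. Pictures are saved under pics/ and viewed, at most 10 in all, crops included, and the job is handed in when it is done.

```bash
mkdir -p pics; ls; python3 - <<'E'
from cell import *
import cv2,numpy as np
ims=[]
for c in("scene","top"):
    f=grab_frame(c); ims.append(f["img"]); M=np.array(f["cam_to_world"])
    print(c,f["fx"],f["fy"],f["cx"],f["cy"],M.round(3).tolist())
    for n in["chisel","chisel_mid","chisel_blade","leaning_socket","socket_mouth","oiling_station","rest_mid","spray_spot","cap_top","hood_edge","drying_tray","filler_tin","measure"]:
        print(n,[(np.round(d["centre"],1).tolist(),round(d["score"],2)) for d in tip_of(c,n)[:3]])
    cv2.imwrite(f"pics/{c}0.png",cv2.cvtColor(f["img"],cv2.COLOR_RGB2BGR))
s=get_state();print(s)
E
```

```text
pics
scene 467.2524025364201 467.2524025364201 257.19290758727635 191.65213231584357 [[0.776, -0.353, 0.523, -0.08], [-0.631, -0.453, 0.63, -0.795], [0.015, -0.819, -0.574, 0.888], [0.0, 0.0, 0.0, 1.0]]
chisel [([297.1, 298.8], 0.8)]
chisel_mid [([298.8, 296.2], 0.68)]
chisel_blade []
leaning_socket [([283.1, 318.2], 0.62)]
socket_mouth [([294.9, 294.3], 0.86), ([241.8, 254.2], 0.53)]
oiling_station [([259.9, 233.6], 0.9)]
rest_mid [([240.7, 256.8], 0.91)]
spray_spot [([231.7, 235.9], 0.72)]
cap_top [([258.0, 190.8], 0.53), ([255.3, 141.0], 0.28)]
hood_edge [([255.7, 143.7], 0.64), ([297.9, 294.5], 0.57)]
drying_tray [([180.9, 206.5], 0.66)]
filler_tin [([301.2, 251.7], 0.64)]
measure [([238.9, 204.7], 0.62), ([256.0, 141.7], 0.2)]
top 376.2562575872799 376.2562575872799 251.62613713400987 193.14203972347119 [[0.005, -0.981, 0.193, 0.335], [-1.0, -0.006, -0.002, -0.053], [0.003, -0.193, -0.981, 1.285], [0.0, 0.0, 0.0, 1.0]]
chisel [([334.9, 227.2], 0.43)]
chisel_mid [([334.2, 231.0], 0.45)]
chisel_blade []
leaning_socket [([309.0, 237.8], 0.82), ([163.5, 227.1], 0.47)]
socket_mouth [
[... 387 characters left out ...]
 181.2], 0.63)]
{'clock': 1.4, 'q': array([ 1.16477780e+00,  3.26174312e-01, -1.92588376e-01,  1.05201085e+00,
       -2.70949301e-05,  1.43659160e+00]), 'joint_velocities': array([ 0.00110746,  0.00157998, -0.00133812, -0.00064814, -0.00040545,
        0.00134627]), 'tau': array([ 6.62650127e-04, -4.43327022e+01,  2.62750429e+01,  1.36543451e-03,
       -3.50022410e-04, -2.91989473e-07]), 'position': array([0.14767074, 0.52982526, 0.23129926]), 'eef_rot': array([4.25646588e-01, 3.11259170e+00, 2.31418528e-05]), 'contact_force': array([-0.19720485, -0.31330369,  0.60217154]), 'wrist_torque': array([-0.00622885,  0.02784835, -0.00130797]), 'grasp_force': 0.0, 'finger_gap': 1.0007747533616793}
```

View pics/scene0.png

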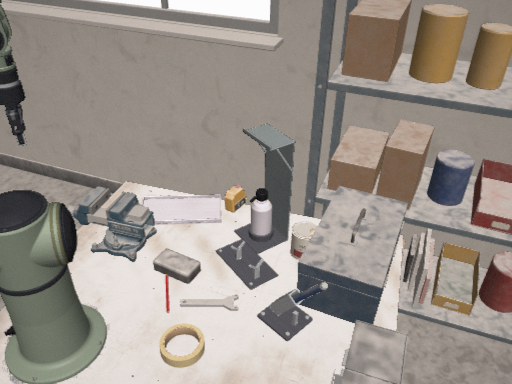

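View pics/top0.png

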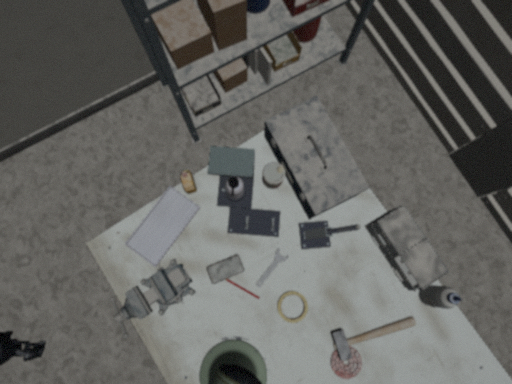

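```bash
cat >vis.py <<'E'
import numpy as np,cv2
from cell import *
from scipy.optimize import least_squares
from scipy.spatial.transform import Rotation as R
CAM={}
def frame(c): CAM[c]=grab_frame(c); return CAM[c]
def proj(c,P):
    f=CAM[c];M=np.array(f["cam_to_world"]);p=(np.atleast_2d(P)-M[:3,3])@M[:3,:3]
    return np.c_[f["fx"]*p[:,0]/p[:,2]+f["cx"],f["fy"]*p[:,1]/p[:,2]+f["cy"]]
def ray(c,uv):
    f=CAM[c];M=np.array(f["cam_to_world"]);uv=np.atleast_2d(uv)
    d=np.c_[(uv[:,0]-f["cx"])/f["fx"],(uv[:,1]-f["cy"])/f["fy"],np.ones(len(uv))]@M[:3,:3].T
    return M[:3,3],d
def onz(c,uv,z):
    o,d=ray(c,uv);return o+d*((z-o[2])/d[:,2])[:,None]
def rz(a): return R.from_euler("z",a).as_matrix()
def axis_line(masks):
    """chisel axis from masks in both cameras: direction and point, by plane intersection"""
    n=[];o=[]
    for c,m in masks.items():
        ys,xs=np.nonzero(m);vx,vy,x,y=cv2.fitLine(np.c_[xs,ys].astype(np.float32),cv2.DIST_HUBER,0,.01,.01).ravel()
        oo,d=ray(c,[[x-20*vx,y-20*vy],[x+20*vx,y+20*vy]]);k=np.cross(d[0],d[1]);n.append(k/np.linalg.norm(k));o.append(oo)
    a=np.cross(n[0],n[1]);s=np.linalg.norm(a);a/=s;a*=np.sign(a[2]) or 1
    p=np.linalg.lstsq(np.array(n+[a]),np.array([n[0]@o[0],n[1]@o[1],0]),rcond=None)[0]
    return a,p,s
E
python3 - <<'E'
from vis import *
for c in("scene","top"): frame(c)
# station
mod=dict(oiling_station=[0,0,0],rest_mid=[-.11,-.092,.055],spray_spot=[-.11,0,.055],cap_top=[0,0,.159],hood_edge=[-.022,0,.319])
obs=dict(scene=dict(oiling_station=[259.9,233.6],rest_mid=[240.7,256.8],spray_spot=[231.7,235.9],cap_top=[258,190.8],hood_edge=[255.7,143.7]),
 top=dict(oiling_station=[234.3,191.6],rest_mid=[258.5,221.9],spray_spot=[231.1,223.1],cap_top=[230.5,184.8],hood_edge=[231.1,178.2]))
def res(p,raw=False):
    r=[(proj(c,rz(p[2])@mod[n]+[p[0],p[1],0])[0]-uv) for c in obs for n,uv in obs[c].items()]
    return np.array(r).round(1).tolist() if raw else np.ravel(r)
s=least_squares(res,[.6,0,0],loss="soft_l1");print("station",s.x.round(4),res(s.x,1))
mk={}
for n in("leaning_socket","drying_tray","chisel","oiling_station","filler_tin"):
    for c in("scene","top"):
        r=silhouettes(c,n)
        if not r: print(n,c,"none");continue
        m=r[0]["mask"].astype(np.uint8);mk[n,c]=m;np.save(f"m_{n}_{c}.npy",m)
        pts=np.argwhere(m)[:,::-1].astype(np.float32)
        print(n,c,round(r[0]["score"],2),m.sum(),pts.min(0),pts.max(0))
        if n=="drying_tray":
            w=onz(c,pts,.014)[:,:2].astype(np.float32);(x,y),(a,b),ang=cv2.minAreaRect(w);print("  rect",round(x,4),round(y,4),round(a,3),round(b,3),round(ang,1))
a,p,sn=axis_line({c:mk["chisel",c] for c in("scene","top")})
print("chisel axis",a.round(3),"lean",np.degrees(np.arccos(a[2])).round(1),"az",np.degrees(np.arctan2(a[1],a[0])).round(1),"at z=.1",(p+a*(.1-p[2])/a[2]).round(4),sn)
# triangulate
def tri(u,v):
    return least_squares(lambda P:np.r_[proj("scene",P)[0]-u,proj("top",P)[0]-v],[.5,0,.1])
for n,u,v in(("foot",[283.1,318.2],[309,237.8]),("mouth",[294.9,294.3],[326.1,229.5]),("tray",[180.9,206.5],[161.7,225.4]),("tin",[301.2,251.7],[271,177.1]),("meas",[238.9,204.7],[185.4,181.2])):
    t=tri(u,v);print(n,t.x.round(4),t.cost.round(1))
big=[]
for c,(x0,y0) in(("scene",(225,260)),("top",(280,190))):
    im=CAM[c]["img"][y0:y0+75,x0:x0+110]
    big.append(cv2.resize(im,None,fx=7,fy=4*7/4*.57,interpolation=cv2.INTER_CUBIC) if 0 else cv2.resize(im,(770,300) if 0 else (440,300),interpolation=cv2.INTER_CUBIC))
cv2.imwrite("pics/sock.png",cv2.cvtColor(np.vstack(big),cv2.COLOR_RGB2BGR))
E
```

```text
station [ 0.5884  0.0026 -0.0749] [[-1.8, 2.5], [3.3, -2.4], [-6.3, -0.6], [1.0, 0.6], [-2.8, -1.9], [0.7, 1.2], [0.8, 2.7], [0.3, -0.8], [2.4, -2.1], [-1.7, -0.7]]
leaning_socket scene 0.72 1434 [258. 289.] [312. 340.]
leaning_socket top none
drying_tray scene 0.88 2023 [142. 194.] [221. 223.]
  rect 0.4722 0.2384 0.147 0.249 54.8
drying_tray top 0.88 2862 [126. 187.] [198. 265.]
  rect 0.4709 0.2454 0.136 0.249 54.7
chisel scene 0.69 352 [292. 281.] [328. 302.]
chisel top 0.65 176 [326. 225.] [359. 234.]
oiling_station scene 0.7 140 [251. 189.] [267. 201.]
oiling_station top 0.97 3648 [207. 146.] [279. 235.]
filler_tin scene 0.65 654 [291. 221.] [316. 259.]
filler_tin top 0.78 544 [261. 162.] [284. 189.]
chisel axis [ 0.054 -0.592  0.804] lean 36.4 az -84.8 at z=.1 [ 0.4467 -0.3024  0.1   ] 0.9579615870239214
foot [ 0.4447 -0.2596 -0.0086] 9.7
mouth [ 0.4531 -0.2912  0.0974] 0.0
tray [0.4746 0.2465 0.0157] 1.1
tin [ 0.6445 -0.1221 -0.003 ] 0.2
meas [ 0.6393  0.1743 -0.0115] 6.2
```

View pics/sock.png

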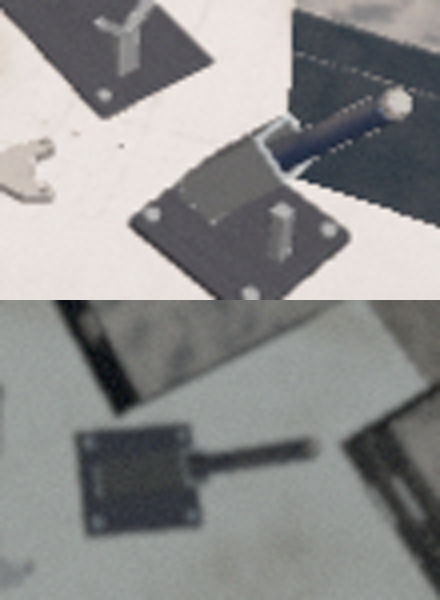

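```bash
python3 - <<'E'
from vis import *
mod=dict(oiling_station=[0,0,0],rest_mid=[-.11,-.092,.055],spray_spot=[-.11,0,.055],cap_top=[0,0,.159],hood_edge=[-.022,0,.319])
obs=[];so=[]
for k in range(3):
  for c in("scene","top"):
    frame(c)
    for n in list(mod)+["socket_mouth","leaning_socket"]:
        r=tip_of(c,n)
        if r: (obs if n in mod else so).append((c,n,r[0]["centre"]))
def res(p): return np.ravel([(proj(c,rz(p[2])@mod[n]+[p[0],p[1],0])[0]-uv) for c,n,uv in obs])
s=least_squares(res,[.6,0,0],loss="soft_l1",f_scale=2);p=s.x;print("station",p.round(4))
for i,(c,n,uv) in enumerate(obs): print(c[0],n[:8],s.fun.reshape(-1,2)[i].round(1),end=" ; ")
ms={"socket_mouth":[.0,0,.1],"leaning_socket":[0,0,0]}
# socket: mouth & foot free xy
for n in ms:
    q=least_squares(lambda P:np.ravel([proj(c,[P[0],P[1],ms[n][2]])[0]-uv for c,m,uv in so if m==n]),[.45,-.28],loss="soft_l1",f_scale=2);print("\n",n,q.x.round(4),q.fun.reshape(-1,2).round(1).tolist())
print("toolbox bottom corner",onz("scene",[300,286],0),onz("top",[312,213],0),onz("scene",[377,318],0))
b=onz("scene",[300,286],0)[0]
for h in(.06,.08,.1,.12): print(h,proj("scene",b+[0,0,h]))
def draw(c,x0,y0,w,h,k):
    im=cv2.cvtColor(CAM[c]["img"][y0:y0+h,x0:x0+w],cv2.COLOR_RGB2BGR);im=cv2.resize(im,None,fx=k,fy=k,interpolation=cv2.INTER_CUBIC)
    def L(pts,col):
        u=((proj(c,np.array(pts,float))-[x0,y0]+.5)*k).round().astype(int);cv2.polylines(im,[u.reshape(-1,1,2)],False,col,1)
    S=lambda P:np.array(P,float)@rz(p[2]).T+[p[0],p[1],0]
    for yy in(-.0495,-.1345):
        L(S([[-.1285,yy,.061],[-.122,yy,.055] if 0 else [-.11,yy,.043],[-.0915,yy,.061]]),(0,255,0))
    L(S([[-.11,.0,.055],[-.11,-.19,.055]]),(0,0,255));L(S([[-.017*np.cos(t),.017*np.sin(t),.159] for t in np.linspace(0,6.3,30)]),(255,0,255))
    L(S([[.053,-.06,0],[.053,.06,0]]),(0,255,255));L(S([[-.022,-.06,.319],[-.022,.06,.319]]),(0,255,255))
    return im
A=draw("scene",205,130,95,165,3.6);B=draw("top",200,140,95,105,5);H=594
A,B=[cv2.copyMakeBorder(z,0,max(0,H-z.shape[0]),0,0,cv2.BORDER_CONSTANT)[:H] for z in(A,B)]
o=np.hstack([A,B])[:, :800];cv2.imwrite("pics/st.png",o);print(o.shape)
E
```

```text
station [ 0.5929  0.0016 -0.0822]
s oiling_s [-1.   0.2] ; s rest_mid [-0.5  0.6] ; s hood_edg [-0.2  0.7] ; t oiling_s [-0.9 -1.7] ; t rest_mid [0.3 2. ] ; t spray_sp [ 2.  -0.7] ; t cap_top [ 2.8 -1.3] ; t hood_edg [1.3 0.1] ; s oiling_s [-2.   0.1] ; s rest_mid [ 0.4 -1.4] ; s cap_top [-0.9 -0.3] ; s hood_edg [ 0.3 -0.5] ; t oiling_s [-0.3 -1. ] ; t rest_mid [-0.1  4. ] ; t spray_sp [ 1.  -0.4] ; t cap_top [ 0.5 -0.5] ; t hood_edg [ 0.3 -0.3] ; s oiling_s [-0.7  0.2] ; s rest_mid [-0.4 -1.1] ; s spray_sp [-2.7  2.6] ; s cap_top [-0.8 -0.7] ; s hood_edg [ 1.4 -1.3] ; t oiling_s [-1.4 -0.9] ; t rest_mid [1.9 0.3] ; t spray_sp [-0.3 -1.9] ; t cap_top [-0.1  0.5] ; t hood_edg [-0.5 -1. ] ; 
 socket_mouth [ 0.4568 -0.2949] [[1.0, -0.8], [1.0, -0.7], [-1.6, -1.8], [1.5, -1.0], [-2.4, -0.1], [2.6, 1.0]]

 leaning_socket [ 0.4465 -0.2608] [[-1.5, -1.9], [1.2, -1.8], [-2.8, 0.7], [4.3, -2.2], [-0.6, 0.3], [0.7, -0.6]]
toolbox bottom corner [[ 5.48714237e-01 -2.16683858e-01 -1.11022302e-16]] [[ 0.51887368 -0.26363104  0.        ]] [[ 0.62239806 -0.40715595  0.        ]]
0.06 [[301.61874825 269.13854403]]
0.08 [[302.17976216 263.29482411]]
0.1 [[302.752029   257.33388978]]
0.12 [[303.33589075 251.25217867]]
(594, 800, 3)
```

View pics/st.png

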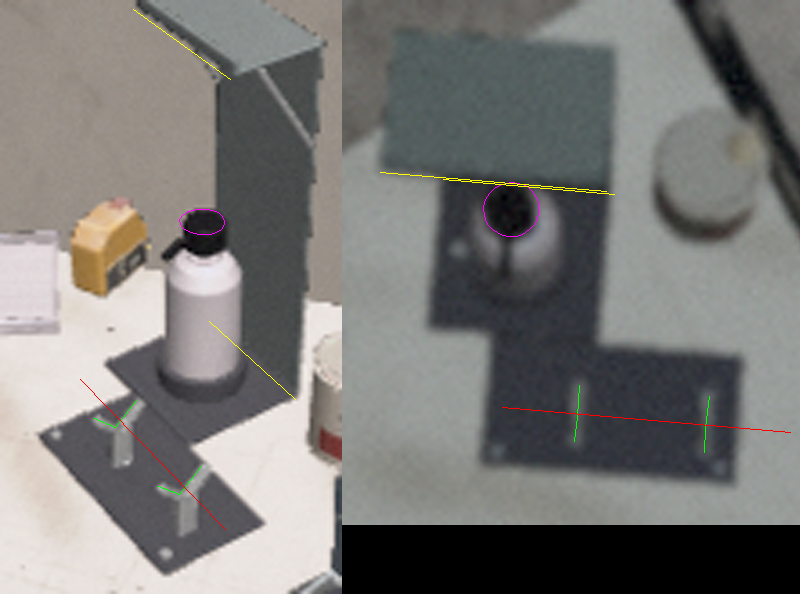

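```bash
python3 - <<'E'
from vis import *
ms={}
for k in range(2):
  for c in("scene","top"):
    frame(c);r=silhouettes(c,"chisel");ms[c,k]=r[0]["mask"] if r else None
def tri(u,v): 
    t=least_squares(lambda P:np.r_[proj("scene",P)[0]-u,proj("top",P)[0]-v],[.45,-.3,.1]);return t.x,t.cost
H,e=tri([324.2,285.8],[359.5,226.8]);m,e2=tri([295,298.8],[327.5,230.8]);print("head",H.round(4),e,"mouth",m.round(4),e2)
d=H-m;print(np.linalg.norm(d),d/np.linalg.norm(d),np.degrees(np.arctan2(d[1],d[0])))
for k in range(2):
  try:
    a,p,sn=axis_line({c:ms[c,k] for c in("scene","top")});print(a.round(3),(p+a*(.15-p[2])/a[2]).round(4))
  except Exception as x: print(x)
# fit: silhouette of cylinder from mouth to head vs masks (lean, az, x, y at z=.15)
from scipy.optimize import minimize
def ax(q): return np.array([np.sin(q[0])*np.cos(q[1]),np.sin(q[0])*np.sin(q[1]),np.cos(q[0])])
def poly(c,q,k=8):
    a=ax(q);P=np.array([q[2],q[3],.15]);P0=P+a*(.1-.15)/a[2]
    u=np.cross(a,[1,0,0.]);u/=np.linalg.norm(u);v=np.cross(a,u);t=np.linspace(0,6.28,24)
    pts=np.vstack([P0+s*a+.0085*(np.cos(t)[:,None]*u+np.sin(t)[:,None]*v) for s in(0.0,.116)])
    return cv2.convexHull((proj(c,pts)*k).astype(np.float32))
def cost(q):
    s=0
    for (c,k),m in ms.items():
        if m is None: continue
        im=np.zeros((384,512),np.uint8);cv2.fillConvexPoly(im,np.round(poly(c,q)*32).astype(np.int32),255,cv2.LINE_AA,shift=8)
        s+=1-np.minimum(im/255.,m).sum()/np.maximum(im/255.,m).sum()
    return s
best=min((minimize(cost,[l,z,.452,-.335],method="Nelder-Mead",options=dict(initial_simplex=np.array([[l,z,.452,-.335]]+[[l+.05,z,.452,-.335],[l,z+.08,.452,-.335],[l,z,.462,-.335],[l,z,.452,-.325]]))) for l in(.6,.65) for z in(-1.57,-1.47)),key=lambda r:r.fun)
print("fit",best.x.round(4),np.degrees(best.x[:2]).round(1),best.fun,"axis",ax(best.x).round(3))
o=[]
for c,(x0,y0) in(("scene",(250,265)),("top",(285,200))):
    im=cv2.cvtColor(CAM[c]["img"][y0:y0+65,x0:x0+100],cv2.COLOR_RGB2BGR);im=cv2.resize(im,None,fx=4,fy=4,interpolation=cv2.INTER_CUBIC)
    P=np.array([best.x[2],best.x[3],.15]);a=ax(best.x)
    pts=(poly(c,best.x,1).reshape(-1,2)-[x0,y0]+.5)*4
    cv2.polylines(im,[pts.astype(int).reshape(-1,1,2)],True,(0,0,255),1);o.append(im)
cv2.imwrite("pics/ch.png",np.vstack(o))
E
```

```text
head [ 0.4525 -0.3705  0.1903] 0.048821948266124404 mouth [ 0.4493 -0.2967  0.0901] 7.230327647111457e-05
0.12448414868229762 [ 0.02576629 -0.59268048  0.80502543] -87.51068105178867
[ 0.038 -0.592  0.805] [ 0.45   -0.3398  0.15  ]
[ 0.045 -0.594  0.803] [ 0.4498 -0.3395  0.15  ]
fit [ 0.6505 -1.5361  0.4494 -0.3388] [ 37.3 -88. ] 0.8326203529891205 axis [ 0.021 -0.605  0.796]
```

View pics/ch.png

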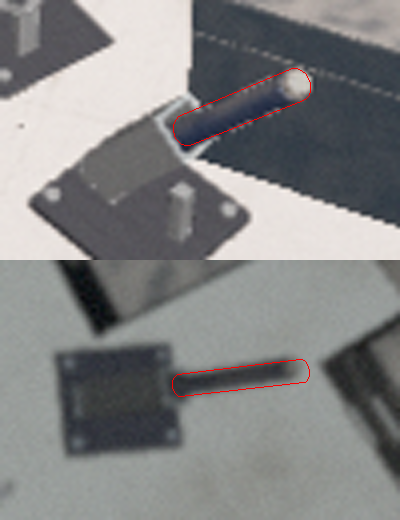

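```bash
cat >plan.py <<'E'
from vis import *
st=np.array([.5929,.0016,0]);yaw=-.078
S=lambda P:rz(yaw)@np.array(P,float)+st
a=np.array([.038,-.594,.804]);a/=np.linalg.norm(a)          # chisel axis, blade to head, in the socket
G=np.array([.4497,-.3393,.15])-.033*a                       # on the axis, chisel y ~ +20 mm
hd=-rz(yaw)[:,1]                                            # head direction on the rests
th=np.radians(144.8-180);ht=np.array([np.cos(th),np.sin(th),0]);T=np.array([.472,.2445,0])
def rv(x,z):
    z=np.array(z,float)/np.linalg.norm(z);x=np.array(x,float);x-=z*(x@z);x/=np.linalg.norm(x)
    return R.from_matrix(np.c_[x,np.cross(z,x),z]).as_rotvec()
def tcp(P,z,b): return np.array(P)+np.array(z)/np.linalg.norm(z)*b   # TCP with point P b metres behind it
D=np.array([0,0,-1.]);zs=-(np.array([0,0,1.])-a[2]*a);zs/=np.linalg.norm(zs)
zc=rz(yaw)@[np.sin(np.radians(40)),0,-np.cos(np.radians(40))]
sg=1
E
python3 - <<'E'
from plan import *
for sg in(1,-1):
    print(sg)
    for n,P,x,z in(("pre",tcp(G,zs,.019-.1),a,zs),("grasp",tcp(G,zs,.019),a,zs),("out",tcp(G+.125*a,zs,.019),a,zs),
      ("above",tcp(S([-.11,-.092,.15]),D,.019),hd,D),("rest",tcp(S([-.11,-.095,.055]),D,.019),hd,D),
      ("cappre",S([-.05,0,.2]),hd,zc),("cap",S([.006,0,.166]),hd,zc),("capdn",S([.006,0,.15]),hd,zc),
      ("tray",T+[0,0,.006],ht,D)):
        q=ik(P,rv(sg*x,z));print(n,np.round(P,3),None if q is None else np.round(q,2))
E
```

```text
1
pre [ 0.444 -0.255  0.172] [-0.2   0.3  -0.83  0.1  -0.89 -2.  ]
grasp [ 0.449 -0.335  0.112] [-0.37  0.44 -0.9  -0.29 -0.81 -2.24]
out [ 0.454 -0.409  0.213] [-0.52  0.26 -0.79 -0.12 -0.74 -2.41]
above [ 0.476 -0.082  0.131] [-0.32  0.3  -0.51  0.76  0.   -1.82]
rest [ 0.476 -0.085  0.036] [-0.33  0.44 -0.61  0.52  0.   -1.82]
cappre [0.543 0.005 0.2  ] [-0.15 -0.02 -1.01 -0.11  0.05 -1.63]
cap [0.599 0.001 0.166] [-0.14  0.15 -0.94 -0.22  0.04 -1.62]
capdn [0.599 0.001 0.15 ] [-0.14  0.19 -0.96 -0.28  0.04 -1.62]
tray [0.472 0.244 0.006] [ 0.34  0.55 -0.5   0.51  0.   -2.19]
-1
pre [ 0.444 -0.255  0.172] [-0.2   0.3  -0.83  0.1  -0.89  1.15]
grasp [ 0.449 -0.335  0.112] [-0.37  0.44 -0.9  -0.29 -0.81  0.9 ]
out [ 0.454 -0.409  0.213] [-0.52  0.26 -0.79 -0.12 -0.74  0.73]
above [ 0.476 -0.082  0.131] [-0.32  0.3  -0.51  0.76  0.    1.33]
rest [ 0.476 -0.085  0.036] [-0.33  0.44 -0.61  0.52  0.    1.32]
cappre [0.543 0.005 0.2  ] [-0.15 -0.02 -1.01 -0.11  0.05  1.51]
cap [0.599 0.001 0.166] [-0.14  0.15 -0.94 -0.22  0.04  1.52]
capdn [0.599 0.001 0.15 ] [-0.14  0.19 -0.96 -0.28  0.04  1.52]
tray [0.472 0.244 0.006] [ 0.34  0.55 -0.5   0.51  0.    0.95]
```

```bash
sed -i 's/^sg=1/sg=-1/' plan.py; python3 - <<'E'
from plan import *
movep([.36,.15,.33],rv(sg*hd,D))
r=rv(sg*a,zs)
pre=tcp(G,zs,.019-.1)
movep(pre+[-.02,.03,.14],r)
move_l(pre,.2)
f0=get_state()["contact_force"]
hit=move_l(tcp(G,zs,.019),.08,until_force=6)
s=get_state();print(hit,s["position"].round(4),(s["contact_force"]-f0).round(1),s["clock"])
for c in("scene","top"):
    f=frame(c);np.save(f"i_{c}.npy",f["img"])
o=[cv2.resize(CAM[c]["img"][y:y+100,x:x+133],(532,400)) for c,x,y in(("scene",230,210),)]+[cv2.resize(CAM["top"]["img"][170:270,290:357],(268,400))]
cv2.imwrite("pics/g.png",cv2.cvtColor(np.hstack(o),cv2.COLOR_RGB2BGR))
E
```

```text
True [ 0.4493 -0.3292  0.118 ] [ 0.7 -1.   2.4] 9.725
```

View pics/g.png

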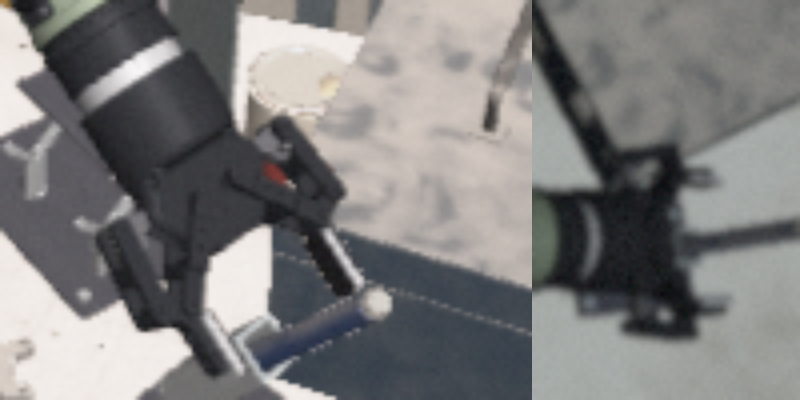

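```bash
python3 - <<'E'
from plan import *
print(move_l(tcp(G,zs,.017),.03,until_force=8))
f0=get_state();print(f0["position"].round(4),f0["contact_force"].round(1))
grab(50);sleep(.2)
s=get_state();print(s["finger_gap"],s["grasp_force"],s["contact_force"].round(1),s["wrist_torque"].round(2))
P=s["position"];np.save("P.npy",P)
print(move_l(P+.02*a,.03,until_force=30));s=get_state();print(s["finger_gap"],s["grasp_force"],s["contact_force"].round(1),s["wrist_torque"].round(2))
E
```

```text
True
[ 0.4504 -0.332   0.118 ] [ 1.4 -1.1  3.1]
0.17968785046211572 48.69149386882782 [-1.9  2.4  0.3] [ 1.11  0.33 -0.2 ]
False
0.1770954989741342 48.68001401424408 [0.3 1.3 1. ] [0.94 0.   0.06]
```

```bash
python3 - <<'E'
from plan import *
P=np.load("P.npy")
print(move_l(P+.128*a,.08,until_force=30));s=get_state();print(s["position"].round(3),s["grasp_force"],s["contact_force"].round(1),s["wrist_torque"].round(2))
for c in("scene","top"): frame(c)
cv2.imwrite("pics/out.png",cv2.cvtColor(np.hstack([cv2.resize(CAM["scene"]["img"][160:340,230:400],(472,500)),cv2.resize(CAM["top"]["img"][170:290,290:368],(325,500))]),cv2.COLOR_RGB2BGR))
ms={}
for c in("scene","top"):
    r=silhouettes(c,"chisel");ms[c]=r[0]["mask"] if r else None
    print(c,r and (r[0]["score"],r[0]["mask"].sum()),[(np.round(d["centre"],1).tolist(),round(d["score"],2)) for d in tip_of(c,"chisel_blade")[:2]])
E
```

```text
False
[ 0.454 -0.407  0.219] 48.67370545864105 [ 0.1  0.6 -2.5] [1.15 0.04 0.04]
scene [] [([311.0, 290.3], 0.83), ([239.0, 202.6], 0.68)]
top (0.65, np.int64(197)) []
```

View pics/out.png

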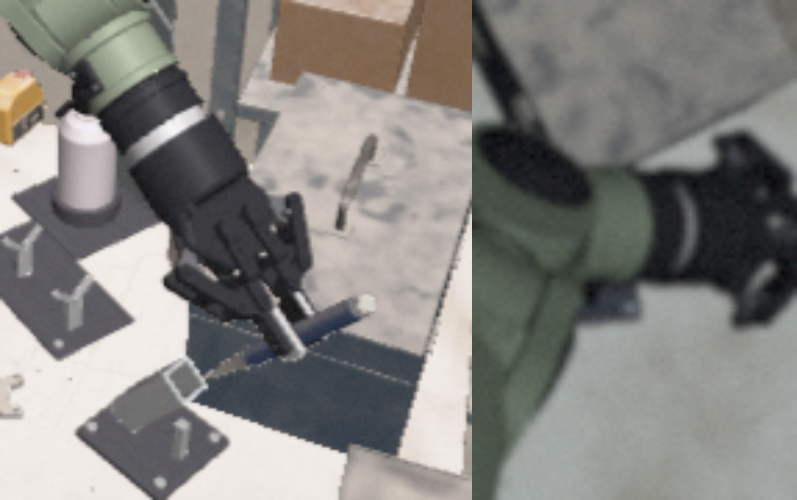

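```bash
python3 - <<'E'
from plan import *
f=frame("scene");s=get_state();P=s["position"];Rm=R.from_rotvec(s["eef_rot"]).as_matrix();ax=-Rm[:,0];z=Rm[:,2]
print(ax.round(3),z.round(3))
U=np.array([[303.8,296.8],[362.2,269.8]])
def f2(p): 
    g=P-p[1]*z; return (proj("scene",[g+ax*(-.104-p[0]),g+ax*(.1025-p[0])])-U).ravel()
for fixed in(None,.012,.016): 
    r=least_squares(f2,[.02,.015]) if fixed is None else least_squares(lambda p:f2([p[0],fixed]),[.02])
    print(r.x,r.fun.round(1))
# tilted axis in the plane of pads too
r=least_squares(lambda p:np.r_[(lambda g,A:(proj("scene",[g+A*(-.104-p[0]),g+A*(.1025-p[0])])-U).ravel())(P-p[1]*z,ax*np.cos(p[2])+z*np.sin(p[2])),(p[1]-.014)*200],[.02,.015,0]);print(r.x,r.fun.round(1))
E
```

```text
[ 0.033 -0.59   0.807] [ 0.051 -0.805 -0.591]
[0.02196089 0.00970942] [ 1.1 -0.9 -0.8  0.7]
[0.02136212] [ 0.7 -1.9 -1.3 -0.5]
[0.02037993] [-0.1 -3.6 -2.2 -2.5]
[ 0.02187274  0.010019   -0.00296008] [ 1.2 -0.9 -0.9  0.4 -0.8]
```

```bash
python3 - <<'E'
from plan import *
r=rv(sg*hd,D);X=S([-.11,-.097,0])
move_l(get_state()["position"]+[-.02,.04,.08],.15)
movep([.44,-.25,.30],r)
move_l(X+[0,0,.14],.15)
move_l(X+[0,0,.062],.08)
sleep(.2);f0=get_state()["contact_force"]
h=move_l(X+[0,0,.041],.02,until_force=5)
s=get_state();print(h,s["position"].round(4),X.round(4),(s["contact_force"]-f0).round(1),s["clock"],s["grasp_force"])
f=frame("scene");frame("top")
cv2.imwrite("pics/rest.png",cv2.cvtColor(np.hstack([cv2.resize(CAM["scene"]["img"][180:310,190:320],(500,500)),cv2.resize(CAM["top"]["img"][170:270,200:260],(300,500))]),cv2.COLOR_RGB2BGR))
E
```

```text
True [ 0.4761 -0.0866  0.043 ] [ 0.4757 -0.0865  0.    ] [2.4 0.4 3.3] 19.1167 49.2729127407074
```

View pics/rest.png

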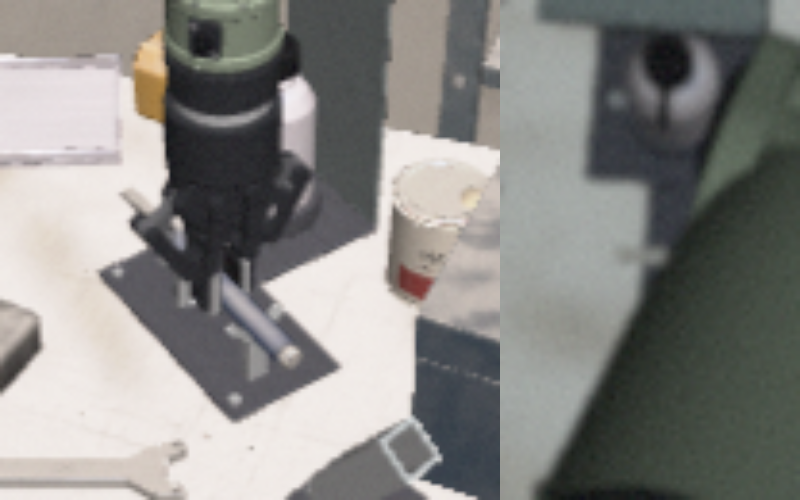

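```bash
python3 - <<'E'
from plan import *
p=get_state()["position"]
move_l(p+[.0015,0,-.0005],.02);print(get_state()["contact_force"].round(1))
let_go();sleep(.3)
move_l(p+[0,0,.12],.12)
movep([.36,-.02,.33],rv(sg*hd,D));grab(20)
ms={}
for c in("scene","top"):
    frame(c);r=silhouettes(c,"chisel");ms[c]=r[0]["mask"] if r else None
    for n in("chisel_mid","chisel_blade"): print(c,n,[(np.round(d["centre"],1).tolist(),round(d["score"],2)) for d in tip_of(c,n)[:2]],proj(c,S([-.11,-.075 if n=="chisel_mid" else 0,.055])).round(1))
a_,p_,s_=axis_line(ms);print("axis",a_.round(3),"expected",hd.round(3));t=(np.array([0,-.0865,0])-p_)[1]/a_[1];print("at grip y",(p_+t*a_).round(4))
print(get_state()["clock"])
cv2.imwrite("pics/rest2.png",cv2.cvtColor(np.hstack([cv2.resize(CAM["scene"]["img"][130:290,200:320],(375,500)),cv2.resize(CAM["top"]["img"][140:250,200:290],(409,500))]),cv2.COLOR_RGB2BGR))
E
```

```text
[-3.4 -1.2  7.3]
scene chisel_mid [([244.7, 250.2], 0.68)] [[241.9 250.2]]
scene chisel_blade [([229.2, 236.0], 0.73)] [[226.9 234.8]]
top chisel_mid [([252.9, 223.8], 0.73)] [[254.4 222.8]]
top chisel_blade [] [[231.6 220.9]]
axis [-0.117 -0.991  0.063] expected [-0.078 -0.997 -0.   ]
at grip y [ 0.4762 -0.0865  0.0605]
23.6833
```

View pics/rest2.png

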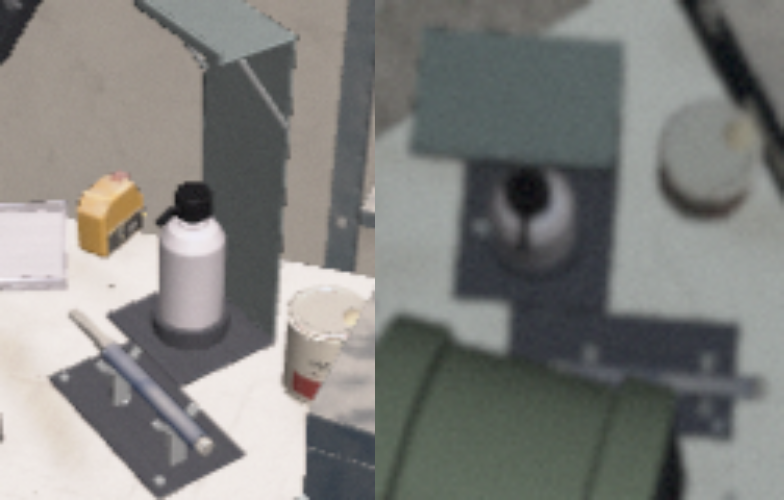

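```bash
python3 - <<'E'
from plan import *
r=rv(sg*hd,zc)
movep(S([-.08,0,.25]),r);move_l(S([-.03,0,.20]),.12);move_l(S([.006,0,.182]),.08)
sleep(.3);f0=get_state()["contact_force"];z0=None
for z in np.arange(.176,.148,-.003):
    h=move_l(S([.006,0,z]),.025,until_force=20);s=get_state();d=(s["contact_force"]-f0);print(s["position"][2].round(4),d.round(1))
    if h or d[2]>15: break
sleep(.2);print(get_state()["contact_force"]-f0)
frame("scene");print(tip_of("scene","cap_top"),proj("scene",S([0,0,.159])),proj("scene",S([0,0,.151])),s["clock"])
E
```

```text
0.1755 [1.  0.1 0.2]
0.1727 [-0.7 -1.1  0.9]
0.1697 [-1.1 -0.6  1.5]
0.1667 [-0.6 -0.2  0.2]
0.1637 [-0.7 -1.4  0.4]
0.1615 [-1.6  0.3  4.1]
0.1587 [-3.  -0.1  6.4]
0.1561 [-4.3  0.1  9. ]
0.1545 [-11.2   0.4  15.4]
[-10.52552813   0.53899602  13.61983346]
[{'centre': [261.8, 190.5], 'score': 0.58}] [[260.55110519 190.97068241]] [[260.49556552 193.37008555]] 28.925
```

```bash
python3 - <<'E'
from plan import *
move_l(S([.006,0,.182]),.05);sleep(.2)
move_l(S([-.03,0,.20]),.08);move_l(S([-.08,0,.25]),.12)
let_go();movep([.36,-.02,.33],rv(sg*hd,D))
frame("scene")
for n in("chisel_mid","chisel_blade","cap_top"): print(n,[(np.round(d["centre"],1).tolist(),round(d["score"],2)) for d in tip_of("scene",n)[:1]])
# regrip: axis 8 mm behind TCP
X=S([-.11,-.097,0])+[.0007,0,0];r=rv(sg*hd,D)
movep(X+[0,0,.15],r);move_l(X+[0,0,.047],.1)
grab(60);sleep(.2);s=get_state();print(s["position"].round(4),s["finger_gap"],s["grasp_force"],s["contact_force"].round(1))
move_l(X+[0,0,.15],.08);s=get_state();print(s["finger_gap"],s["grasp_force"],s["contact_force"].round(1),s["clock"])
E
```

```text
chisel_mid [([244.7, 246.6], 0.87)]
chisel_blade [([229.0, 233.4], 0.94)]
cap_top [([260.5, 190.7], 0.43)]
[ 0.4764 -0.0866  0.0473] 0.171921147368539 58.54369282722473 [-1.4 -0.5  5.1]
0.1723522092737361 58.55009078979492 [ 1.3  0.1 -1.5] 37.9583
```

```bash
python3 - <<'E'
from plan import *
r=rv(sg*ht,D);X=T+.022*ht
movep([.42,.10,.28],r);movep(X+[0,0,.20],r)
move_l(X+[0,0,.03],.12)
sleep(.2);f0=get_state()["contact_force"]
h=move_l(X+[0,0,.002],.02,until_force=5)
s=get_state();print(h,s["position"].round(4),X.round(4),(s["contact_force"]-f0).round(1),(s["wrist_torque"]).round(2),s["clock"])
E
```

```text
True [0.4899 0.2318 0.005 ] [0.49   0.2318 0.    ] [-1.4 -0.9  6.8] [-0.04  0.04 -0.05] 42.5083
```

```bash
python3 - <<'E'
from plan import *
p=get_state()["position"]
let_go();sleep(.3);move_l(p+[0,0,.15],.1);movep([.30,-.15,.33],rv(sg*ht,D));sleep(.5)
for c in("scene","top"):
    frame(c)
    for n in("chisel_mid","chisel_blade"):
        d=tip_of(c,n)
        if d:
            w=onz(c,d[0]["centre"],.0125)[0];L=w-T;print(c,n,round(d[0]["score"],2),w.round(3),"tray along/across",(L@ht).round(3),(L@[-ht[1],ht[0],0]).round(3))
print(get_state()["contact_force"],get_state()["clock"])
cv2.imwrite("pics/end.png",cv2.cvtColor(np.hstack([cv2.resize(CAM["scene"]["img"][130:290,120:320],(480,384)),cv2.resize(CAM["top"]["img"][150:290,100:210],(302,384))]),cv2.COLOR_RGB2BGR))
E
```

```text
scene chisel_mid 0.84 [0.478 0.232 0.012] tray along/across 0.012 -0.006
scene chisel_blade 0.72 [0.414 0.298 0.012] tray along/across -0.078 0.011
top chisel_mid 0.55 [0.475 0.242 0.012] tray along/across 0.004 -0.001
top chisel_blade 0.54 [0.406 0.284 0.012] tray along/across -0.077 -0.005
[-0.09847132  0.58510886  0.26559564] 47.6333
```

View pics/end.png

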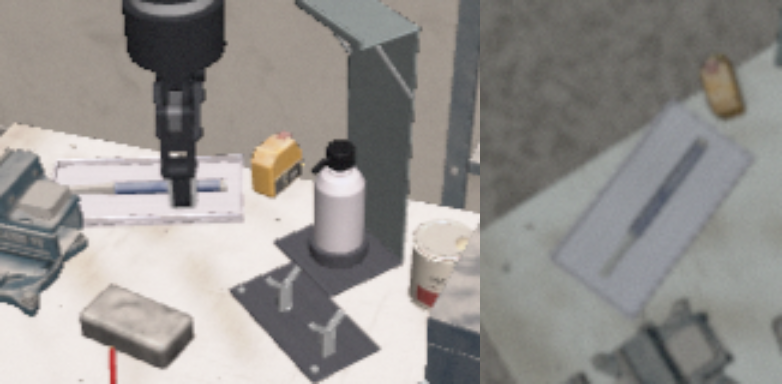

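The chisel lies flat in the tray, centred. The cap is up, and the tin and tape measure have not been moved.

```bash
python3 -c "
from cell import *
print(sign_off())"
```

```text
the job is handed in; nothing more can be done
None
```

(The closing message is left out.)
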